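# Sort the toy-car kit parts into their trays

### The job

Tidy up after the toy-making class: put both dark wooden wheels in the blue-floored tray, both red driver pegs in the green-floored tray and the wooden car body in the yellow-floored tray. Every piece must be let go resting on the floor of its tray, the same way up as it is now (wheels flat and not on top of each other, drivers standing, car on its underside), and the grey sanding block and the wax tin must be left where they are.

Things in the scene. Friction and masses are not known exactly. Their poses are not given: they have to be found in the camera images.
- wheel1: toy wheel, a flat dark walnut disc with a paler hub and a black hole at its centre, lying flat: 44 mm diameter, 20 mm thick, about 30 g. Origin: centre of its underside; z is its axis, up.
- wheel2: toy wheel, a flat dark walnut disc with a paler hub and a black hole at its centre, lying flat: 44 mm diameter, 20 mm thick, about 30 g. Origin: centre of its underside; z is its axis, up.
- driver1: toy driver, a turned wooden peg standing upright: red cylinder 28 mm diameter from 0 to 36 mm height, pale round head (24 mm diameter) on top, 58 mm high in all, about 30 g. Origin: centre of its underside; z up along it.
- driver2: toy driver, a turned wooden peg standing upright: red cylinder 28 mm diameter from 0 to 36 mm height, pale round head (24 mm diameter) on top, 58 mm high in all, about 30 g. Origin: centre of its underside; z up along it.
- car: wooden toy car body without wheels: brown block 80 mm long (x) by 40 mm wide (y) by 22 mm high, on it a white cabin with black windows, 42 mm long, 40 mm wide, reaching 38 mm height, centred 8 mm to -x of the middle; about 80 g. The sides of block and cabin are flush, so it is taken across its 40 mm width. Origin: centre of its underside; z up.
- tray_blue: wooden sorting tray fixed to the bench, dark rim with a blue floor, open on top: outside 130 mm along its x, 160 mm along its y, 18 mm high; walls 5 mm thick, inner floor 5 mm above the bench (inside 120 x 150 mm). Origin: centre of its underside; z up. It belongs to the two wheels.
- tray_green: wooden sorting tray fixed to the bench, dark rim with a green floor, open on top: outside 130 mm along its x, 160 mm along its y, 18 mm high; walls 5 mm thick, inner floor 5 mm above the bench (inside 120 x 150 mm). Origin: centre of its underside; z up. It belongs to the two drivers.
- tray_yellow: wooden sorting tray fixed to the bench, dark rim with a yellow floor, open on top: outside 130 mm along its x, 160 mm along its y, 18 mm high; walls 5 mm thick, inner floor 5 mm above the bench (inside 120 x 150 mm). Origin: centre of its underside; z up. It belongs to the car body.
- sanding_block: loose grey sanding block with a black underside, 60 mm (x) by 38 mm (y) by 26 mm high, lying among the parts; not to be sorted or moved. Origin: centre of its underside; z up.
- wax_tin: loose round tin with a brass-coloured lid, 54 mm diameter, 26 mm high, standing beside the parts and trays, on the left or on the right; not to be sorted or moved. Origin: centre of its underside; z up.

How it is judged:
At the end, for the whole second after the job is handed in: Both wheels in the blue tray, both drivers in the green tray, the car in the yellow tray: each one's origin within 45 mm along x and 60 mm along y of its tray's centre and 2 to 9 mm above the tray's underside (resting on its floor), its axis within 0.12 rad of vertical, at rest and released (x of wheel1 in the frame of tray_blue between -0.045 and 0.045 m and y of wheel1 in the frame of tray_blue between -0.06 and 0.06 m and z of wheel1 in the frame of tray_blue between 0.002 and 0.009 m and angle between each of wheel1, wheel2, driver1, driver2, car's own z axis and vertical below 0.12 rad and linear speed of each of wheel1, wheel2, driver1, driver2, car below 0.02 m/s and angular speed of each of wheel1, wheel2, driver1, driver2, car below 0.2 rad/s and contact force between the fingers and wheel1 below 0.1 N and x of wheel2 in the frame of tray_blue between -0.045 and 0.045 m and y of wheel2 in the frame of tray_blue between -0.06 and 0.06 m and z of wheel2 in the frame of tray_blue between 0.002 and 0.009 m and contact force between the fingers and wheel2 below 0.1 N and x of driver1 in the frame of tray_green between -0.045 and 0.045 m and y of driver1 in the frame of tray_green between -0.06 and 0.06 m and z of driver1 in the frame of tray_green between 0.002 and 0.009 m and contact force between the fingers and driver1 below 0.1 N and x of driver2 in the frame of tray_green between -0.045 and 0.045 m and y of driver2 in the frame of tray_green between -0.06 and 0.06 m and z of driver2 in the frame of tray_green between 0.002 and 0.009 m and contact force between the fingers and driver2 below 0.1 N and x of car in the frame of tray_yellow between -0.045 and 0.045 m and y of car in the frame of tray_yellow between -0.06 and 0.06 m and z of car in the frame of tray_yellow between 0.002 and 0.009 m and contact force between the fingers and car below 0.1 N); the robot touches nothing.
It fails at once if the sanding block is shifted by more than 25 mm (distance of sanding_block from where it was at the start of the episode above 0.025 m).
It fails at once if the wax tin is shifted by more than 25 mm (distance of wax_tin from where it was at the start of the episode above 0.025 m).
It also fails if it takes over 112 s, if anything falls off the work surface, if the arm or the gripper's body presses on something with over 40 N, if the wrist force passes 120 N, or if a joint passes its speed limit or range.

### The arm

A 6-joint arm with a two-finger parallel gripper is mounted at the origin on the work surface. World frame = base frame: x ahead of the robot, y to its left, z up, the work surface at z = 0. Lengths are in m, angles in rad, forces in N, time in s.
With the tool pointing down it reaches from about 0.225 to 0.875 m from the base axis. Payload 3.4 kg.
Tool frame: the origin (TCP) lies midway between the tips of the shut fingers; the grasp point (between the pads) lies 19 mm behind it; z points along the fingers, y is the line along which they close (so a half turn about z gives the same grasp; the last joint's range is limited). The gripper opens to 85 mm and grips with 20 to 120 N. Pads are 22 mm wide; open, the fingers measure 114 mm over their backs; the gripper's body (76 mm by 85 mm) begins 54 mm behind the grasp point. The pads swing forward as they close: fully open they stand 13 mm farther back than shut.
Start: joints at [1.144, 0.276, 1.505, -0, 1.361, -0.121], TCP at [0.173, 0.548, 0.193] pointing down, gripper open.
Joint ranges: [-2.89, 2.89], [-0.75, 2.08], [0.22, 2.7], [-1.18, 4.32], [0.11, 2.71], [-2.7, 2.7]. Speed limits (rad/s): [2.57, 2.57, 3.14, 3.14, 3.14, 3.14].

### API

Orientations are given as a unit quaternion [w, x, y, z].
In Python, from rig import * gives the robot as it stands.
- The arm moves only by the tool apply_moves, never from a script. Its argument "steps" is one flat list of numbers, 4 for each row, row after row: the shift along the world's x, y, z in cm, then the turn about the world's z in degrees. A call has 1 to 8 rows; each row is the pose to reach, as a shift and turn from the pose commanded when the call began; what a row does not reach only later rows make up. A row lasts 1/12 s, in which the tool goes at most 41.7 mm and 7.16 degrees, less where a joint would pass 70% of its speed; a pose out of reach is approached as far as the arm can. A call with a gripper value outside its range is refused whole. "jaw" is the closure in counts, from 0 (fully open) to 255 (shut), set as the call begins (left out, the last holds). The fingers move at their own pace and stop on an object; "newtons" is the grip in N (left out, the last holds). Time passes only in rows, so rows that repeat a pose let the fingers close. It gives the time, the measured TCP pose, the force, the opening and the grip force at its end, in the units of the state.
- get_state(): the state, without advancing time (a new reading comes with each control period).
- get_image(name): name is "side" or "top"; returns the picture (384x512x3 uint8, red, green, blue); there is no depth.
- calibration(name): a dict with "fx", "fy", "cx", "cy" (pixels), "xyz" and "rotation" of the camera in the world. Camera axes: x right, y up, looking along -z (the intrinsics and any distortion apply to the point x, -y, -z); pixel columns grow to the right and rows downward; lengths in m; the calibration is good to about 2 mm. A picture is of the moment at which its call begins. calibration takes no time and is no camera call.
- sign_off(): hands the job in; it is judged then, once.
The state is a dict: "clock": time; "qpos": joint angles; "qd": joint speeds; "effort": joint torques, N m; "position": TCP position; "ee_rot": TCP orientation; "contact_force": force on the tool from outside, world axes, zero at the start; "moment": the same for the moment, N m; "width": finger opening in m; "gripper_force": force on a finger pad.
Only numpy, scipy, OpenCV 4.12 (cv2) and the standard library are available. Lean on these libraries where they do the work, as an engineer would, in place of code of your own. Each camera call takes 0.05 s, during which the arm holds its last target. There are 200 camera calls.

## Working session

There is one attempt and no reset: what is moved stays moved. The work goes in short steps, Python scripts to look and compute and a tool call to move; the robot and the scene stay as the last step left them, time stands still between calls to the robot, and variables do not carry over. Pictures are saved under pics/ and viewed, at most 14 in all, crops included, and the job is handed in when it is done.

Besides the shell and the picture viewer there is one more tool, called by a JSON object that holds its "name" and its "arguments". apply_moves: Moves the arm, as the interface text tells. Its arguments: {"type":"object","properties":{"steps":{"type":"array","items":{"type":"number"}},"jaw":{"type":"number"},"newtons":{"type":"number"}},"required":["steps"]}

```bash
mkdir -p pics
cat > h.py <<'E'
from rig import *
import numpy as np, cv2
def ray(n,u,v):
    c=calibration(n); d=np.array([(u-c['cx'])/c['fx'],-(v-c['cy'])/c['fy'],-1.])
    return np.array(c['xyz']),np.array(c['rotation']).reshape(3,3)@d
def at(n,u,v,z):
    o,d=ray(n,u,v); return o+d*(z-o[2])/d[2]
def tri(uv1,uv2):
    o1,d1=ray('top',*uv1);o2,d2=ray('side',*uv2)
    s=np.linalg.lstsq(np.c_[d1,-d2],o2-o1,rcond=None)[0]
    a,b=o1+s[0]*d1,o2+s[1]*d2
    return (a+b)/2,np.linalg.norm(a-b)
E
python3 - <<'E'
from h import *
for n in('top','side'):
    print(calibration(n)); im=get_image(n)[:,:,::-1]
    cv2.imwrite(f'pics/{n}0_raw.png',im)
    cv2.imwrite(f'pics/{n}0.png',cv2.resize(im,(768,576),interpolation=cv2.INTER_CUBIC))
print(get_state())
E
```

```text
{'fx': 346.53933974476826, 'fy': 346.53933974476826, 'cx': 253.9917562863849, 'cy': 194.3806744449057, 'xyz': array([0.30074485, 0.00672966, 0.88961434]), 'rotation': array([ 0.70909556,  0.08122217, -0.08275435, -0.69551288])}
{'fx': 389.96436113033775, 'fy': 389.96436113033775, 'cx': 257.9312324296409, 'cy': 187.6146791412357, 'xyz': array([ 0.17142447, -0.64106894,  0.71724127]), 'rotation': array([ 0.8935136 ,  0.38657295, -0.0818191 , -0.21330832])}
{'clock': 0.1, 'qpos': array([ 1.14401595e+00,  2.76507517e-01,  1.50600778e+00, -1.36984173e-05,
        1.36070938e+00, -1.21020494e-01]), 'qd': array([ 0.00149882, -0.00161249, -0.00099035,  0.00016506, -0.00199164,
       -0.00040667]), 'effort': array([ 8.12390645e-04, -4.17703342e+01, -2.46402848e+01, -2.95812097e-04,
        5.93171484e-03,  1.26846041e-05]), 'position': array([0.17288187, 0.54782906, 0.1920396 ]), 'ee_rot': array([-2.14272944e-04,  1.52283644e-01,  9.88336494e-01, -7.87401167e-04]), 'contact_force': array([ 0.26056839,  0.99344768, -0.60751633]), 'moment': array([-0.0036906 , -0.04371411,  0.04049086]), 'gripper_force': 0.0, 'width': 0.08485257116721195}
```

View pics/top0.png

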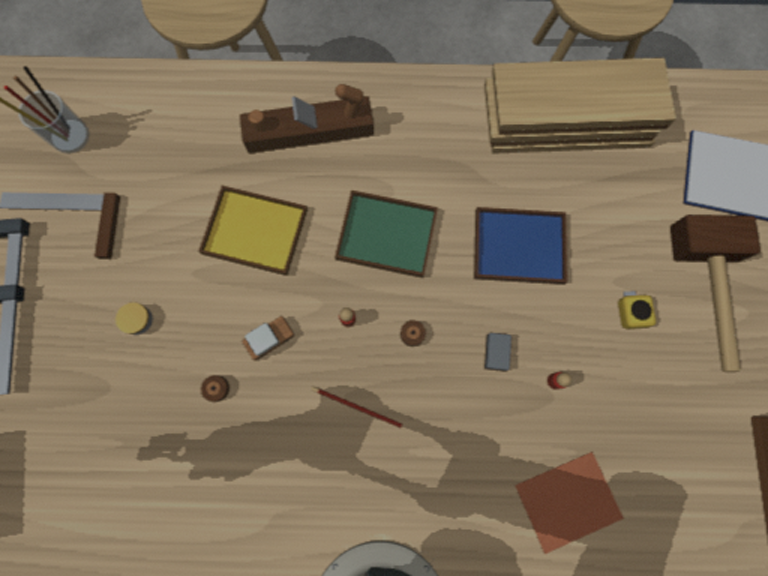

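View pics/side0.png

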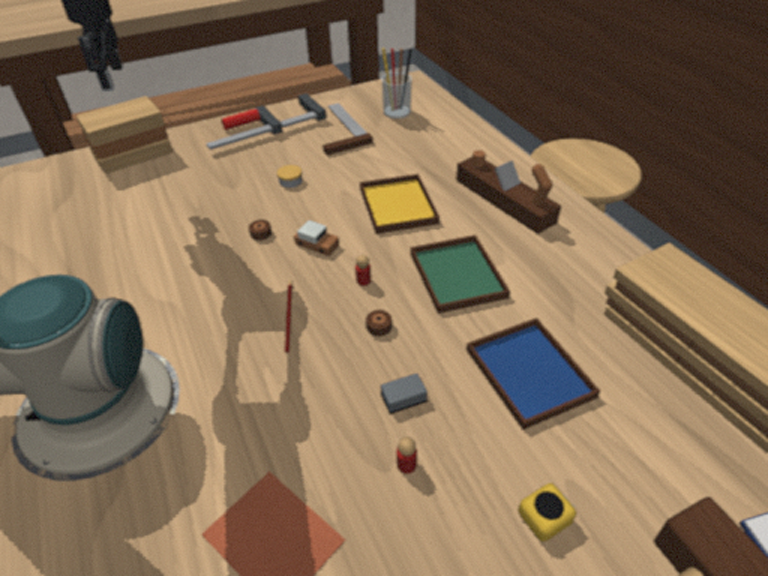

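Both views show all the parts: blue tray on the right (top view ≈520,245), green in the middle (387,233), yellow on the left (254,230). The wax tin is at (133,318) and the sanding block at (498,352). I'll enlarge the parts next.

```bash
sed -i 's/np.array(c\[.rotation.\]).reshape(3,3)@d/R.from_quat(np.roll(c["rotation"],-1)).apply(d)/; 2a from scipy.spatial.transform import Rotation as R' h.py
python3 - <<'E'
import cv2,numpy as np
def crop(n,u0,v0,w,h,s,out):
    im=cv2.imread(f'pics/{n}0_raw.png')[v0:v0+h,u0:u0+w]
    im=cv2.resize(im,None,fx=s,fy=s,interpolation=cv2.INTER_CUBIC)
    for k in range(-(-u0//10)*10,u0+w,10):
        cv2.line(im,(int((k-u0+.5)*s),0),(int((k-u0+.5)*s),5 if k%50 else 14),(0,0,255),1)
        if k%20==0: cv2.putText(im,str(k),(int((k-u0+.5)*s)-10,24),0,.35,(0,0,255),1)
    for k in range(-(-v0//10)*10,v0+h,10):
        cv2.line(im,(0,int((k-v0+.5)*s)),(6,int((k-v0+.5)*s)),(0,0,255),1)
        if k%20==0: cv2.putText(im,str(k),(8,int((k-v0+.5)*s)+4),0,.35,(0,0,255),1)
    cv2.imwrite('pics/'+out,im)
crop('top',125,120,135,150,4,'topL.png'); crop('top',220,120,170,150,4,'topR.png')
crop('side',155,110,185,120,4.3,'sideL.png'); crop('side',230,190,180,135,4.4,'sideR.png')
E
```

```text
(no output)
```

View pics/topL.png

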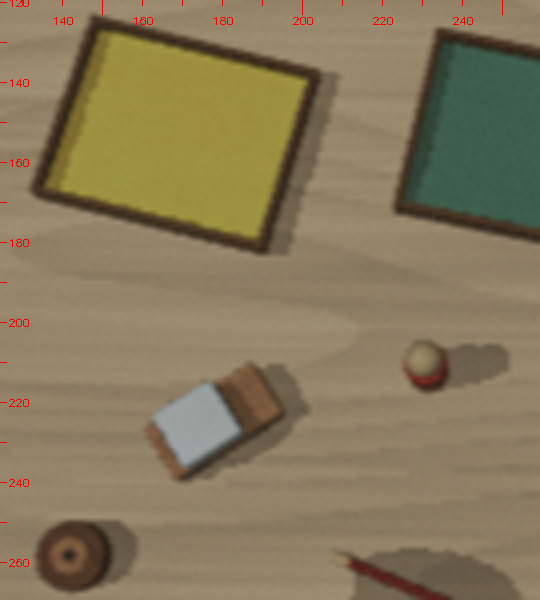

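View pics/topR.png

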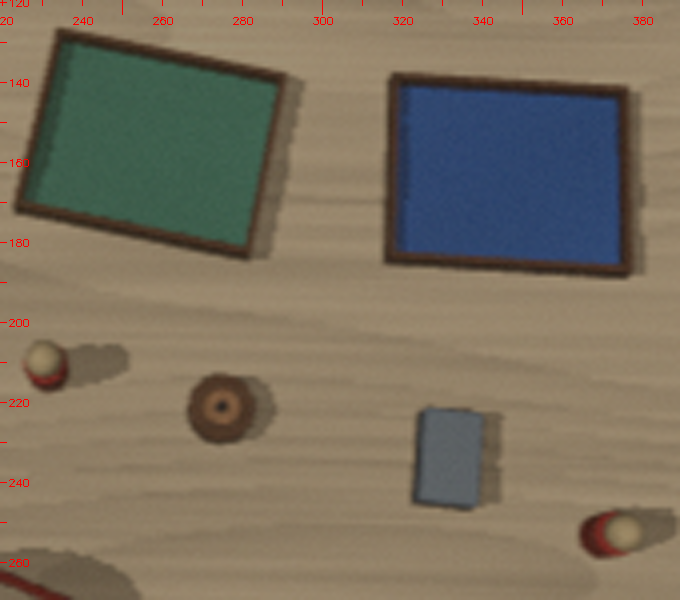

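View pics/sideL.png

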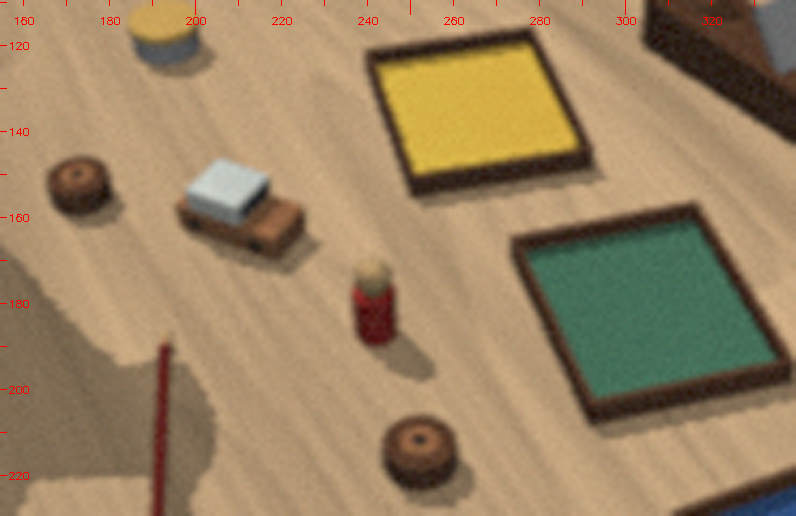

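View pics/sideR.png

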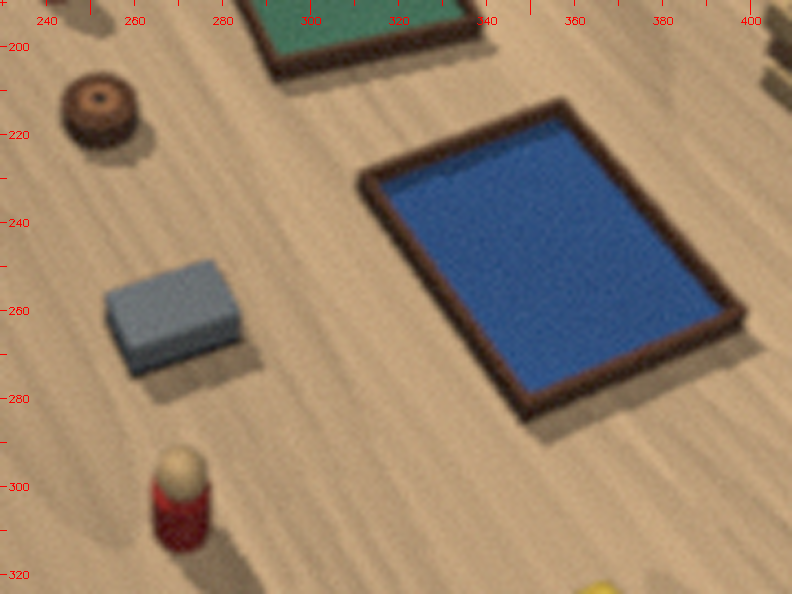

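Run:
```python
from h import *
np.set_printoptions(precision=4,suppress=True)
TL=lambda p:(125+p[0]/4-.5,120+p[1]/4-.5); TR=lambda p:(220+p[0]/4-.5,120+p[1]/4-.5)
SL=lambda p:(155+p[0]/4.3-.5,110+p[1]/4.3-.5); SR=lambda p:(230+p[0]/4.4-.5,190+p[1]/4.4-.5)
P={'whL':(TL((70,556)),SL((78,174))),'whR':(TR((221,406)),SR((99,97))),'drL':(TL((425,358)),SL((375,275))),'drR':(TR((622,530)),SR((181,472)))}
for k,(a,b) in P.items(): print(k,*tri(a,b), at('top',*a,.02 if 'wh' in k else .046))
def quad(n,t,s,ft,fs):
    c=np.array([tri(ft(a),fs(b))[0] for a,b in zip(t,s)]); print(n,'mean',c.mean(0),'z',c[:,2]); print(np.linalg.norm(np.roll(c,-1,0)-c,axis=1), [np.degrees(np.arctan2(*(c[j]-c[i])[1::-1])).round(1) for i,j in((0,1),(1,2),(3,2),(0,3))])
quad('cabin',[(152,424),(207,382),(242,430),(188,470)],[(187,190),(222,158),(270,182),(238,218)],TL,SL)
quad('yel',[(93,17),(320,70),(266,252),(33,190)],[(367,53),(531,30),(590,147),(412,180)],TL,SL)
quad('grn',[(58,30),(287,75),(248,258),(17,210)],[(513,240),(695,205),(790,362),(592,408)],TR,SL)
quad('blu',[(392,74),(628,88),(628,275),(386,264)],[(360,178),(566,100),(743,313),(525,403)],TR,SR)
print('car corners',[at('top',*TL(p),.022) for p in[(250,363),(284,410)]],[at('top',*TL(p),.022) for p in[(148,430),(180,478)]])
print('block',[at('top',*TR(p),.026) for p in[(425,410),(485,410),(474,508),(415,500)]]);print('tin',at('top',87.3,211.6,.026))
```

```text
whL [0.3377 0.2797 0.0214] 0.0016000193990437276 [0.3386 0.28   0.02  ]
whR [ 0.437  -0.0467  0.0213] 0.0023947834240925316 [ 0.4383 -0.0471  0.02  ]
drL [0.4609 0.0636 0.0489] 0.0013465492862902435 [0.4621 0.0636 0.046 ]
drR [ 0.3621 -0.287   0.0462] 0.0029520651159779913 [ 0.3635 -0.2875  0.046 ]
cabin mean [0.418  0.2042 0.0336] z [0.0119 0.0644 0.0568 0.0014]
[0.0709 0.0274 0.0716 0.0299] [np.float64(-69.6), np.float64(-97.8), np.float64(-70.4), np.float64(-94.6)]
yel mean [0.6098 0.2369 0.0179] z [ 0.0686  0.1464  0.0325 -0.1758]
[0.1746 0.1169 0.3306 0.2726] [np.float64(-92.4), np.float64(124.8), np.float64(-100.7), np.float64(77.6)]
grn mean [0.6092 0.0024 0.0123] z [ 0.054   0.1532  0.0339 -0.1919]
[0.1719 0.121  0.3018 0.25  ] [np.float64(-95.8), np.float64(-127.0), np.float64(-104.7), np.float64(57.2)]
blu mean [ 0.5926 -0.2351  0.0088] z [ 0.0184  0.1594  0.0609 -0.2035]
[0.1795 0.1197 0.295  0.2291] [np.float64(-98.8), np.float64(-104.2), np.float64(-112.3), np.float64(-73.7)]
car corners [array([0.4613, 0.1763, 0.022 ]), array([0.4316, 0.153 , 0.022 ])] [array([0.4172, 0.2377, 0.022 ]), array([0.3876, 0.2153, 0.022 ])]
block [array([ 0.4374, -0.175 ,  0.026 ]), array([ 0.4381, -0.2128,  0.026 ]), array([ 0.3767, -0.2036,  0.026 ]), array([ 0.381 , -0.1672,  0.026 ])]
tin [0.4521 0.4269 0.026 ]
```

Run:
```python
from h import *
np.set_printoptions(precision=4,suppress=True)
TL=lambda p:(125+p[0]/4-.5,120+p[1]/4-.5); TR=lambda p:(220+p[0]/4-.5,120+p[1]/4-.5)
SL=lambda p:(155+p[0]/4.3-.5,110+p[1]/4.3-.5); SR=lambda p:(230+p[0]/4.4-.5,190+p[1]/4.4-.5)
def quad(n,t,s,ft,fs):
    s=np.roll(s,-1,0)
    c=np.array([tri(ft(a),fs(b))[0] for a,b in zip(t,s)]); print(n,'mean',c.mean(0),'z',c[:,2]); print(np.linalg.norm(np.roll(c,-1,0)-c,axis=1), [np.degrees(np.arctan2(*(c[j]-c[i])[1::-1])).round(1) for i,j in((0,1),(1,2),(3,2),(0,3))])
quad('cabin',[(152,424),(207,382),(242,430),(188,470)],[(187,190),(222,158),(270,182),(238,218)],TL,SL)
quad('yel',[(93,17),(320,70),(266,252),(33,190)],[(367,53),(531,30),(590,147),(412,180)],TL,SL)
quad('grn',[(58,30),(287,75),(248,258),(17,210)],[(513,240),(695,205),(790,362),(592,408)],TR,SL)
quad('blu',[(392,74),(628,88),(628,275),(386,264)],[(360,178),(566,100),(743,313),(525,403)],TR,SR)
```

```text
cabin mean [0.4186 0.2042 0.0333] z [0.0372 0.0293 0.0276 0.0392]
[0.0397 0.0387 0.0398 0.0391] [np.float64(-49.8), np.float64(-142.8), np.float64(-49.1), np.float64(-141.6)]
yel mean [0.6166 0.2354 0.0181] z [0.014  0.0237 0.0192 0.0155]
[0.163  0.1265 0.1618 0.1269] [np.float64(-104.2), np.float64(166.8), np.float64(-104.0), np.float64(167.3)]
grn mean [ 0.6148 -0.0005  0.0162] z [0.015  0.0189 0.0142 0.0168]
[0.158  0.1262 0.1548 0.1285] [np.float64(-101.7), np.float64(168.6), np.float64(-100.8), np.float64(170.0)]
blu mean [ 0.5983 -0.2372  0.0144] z [0.0141 0.0165 0.0159 0.0114]
[0.1576 0.1279 0.1567 0.1313] [np.float64(-93.5), np.float64(176.9), np.float64(-92.3), np.float64(177.3)]
```

{"name": "apply_moves", "arguments": {"steps": [25,-35,-9,-37,25,-35,-9,-37,25,-35,-9,-37,25,-35,-9,-37,25,-35,-9,-37,25,-35,-9,-37,25,-35,-9,-37,25,-35,-9,-37], "jaw": 40, "newtons": 30}}

```text
clock: 0.77
position: [0.3632, 0.281, 0.124]
ee_rot: [-0.0, 0.458, 0.889, -0.0]
contact_force: [0.5, 0.9, 0.4]
width: 0.072
gripper_force: 0.0
```

{"name": "apply_moves", "arguments": {"steps": [3,-4.2,-2,1.5,6,-8.3,-4,1.5,6,-8.3,-4,1.5,6,-8.3,-4,1.5]}}

```text
clock: 1.1
position: [0.4241, 0.1958, 0.0825]
ee_rot: [-0.0, 0.448, 0.894, -0.002]
contact_force: [-0.4, 0.9, -0.2]
width: 0.0719
gripper_force: 0.0
```

```bash
cat > look.py <<'E'
import sys
from h import *
# look.py out  n u0 v0 w h s : save an enlarged crop
o,n=sys.argv[1:3]; u0,v0,w,h=map(int,sys.argv[3:7]); s=float(sys.argv[7])
im=get_image(n)[v0:v0+h,u0:u0+w,::-1]
cv2.imwrite('pics/'+o,cv2.resize(im,None,fx=s,fy=s,interpolation=cv2.INTER_CUBIC))
print(get_state()['position'])
E
python3 look.py a.png side 155 60 185 140 4
```

```text
[0.42298434 0.19777374 0.08327716]
```

View pics/a.png

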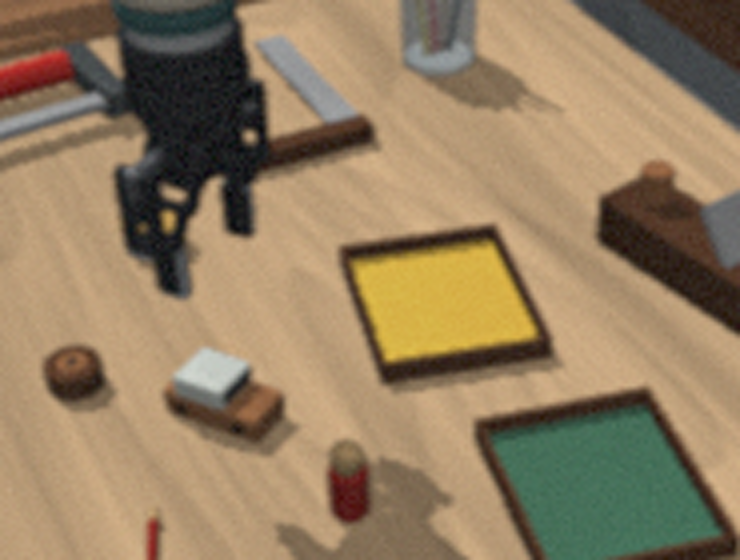

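The gripper is above the car at about (200,260), with the car below at (225,395), aligned across its width. Descend.

{"name": "apply_moves", "arguments": {"steps": [0,0,-3,0,0,0,-6,0,0,0,-7.8,0,0,0,-7.8,0]}}

```text
clock: 1.48
position: [0.4189, 0.1998, 0.0038]
ee_rot: [-0.003, 0.446, 0.895, -0.002]
contact_force: [-0.4, 0.2, -0.4]
width: 0.0719
gripper_force: 0.0
```

{"name": "apply_moves", "arguments": {"steps": [0,0,0,0,0,0,0,0,0,0,0,0,0,0,0,0,0,0,0,0,0,0,0,0], "jaw": 255}}

```text
clock: 1.98
position: [0.4232, 0.2001, 0.0073]
ee_rot: [0.001, 0.446, 0.895, 0.001]
contact_force: [0.9, 0.3, 0.2]
width: 0.0004
gripper_force: 0.0
```

```bash
python3 look.py b.png side 155 60 185 140 4
```

```text
[0.42307972 0.19997313 0.0071145 ]
```

View pics/b.png

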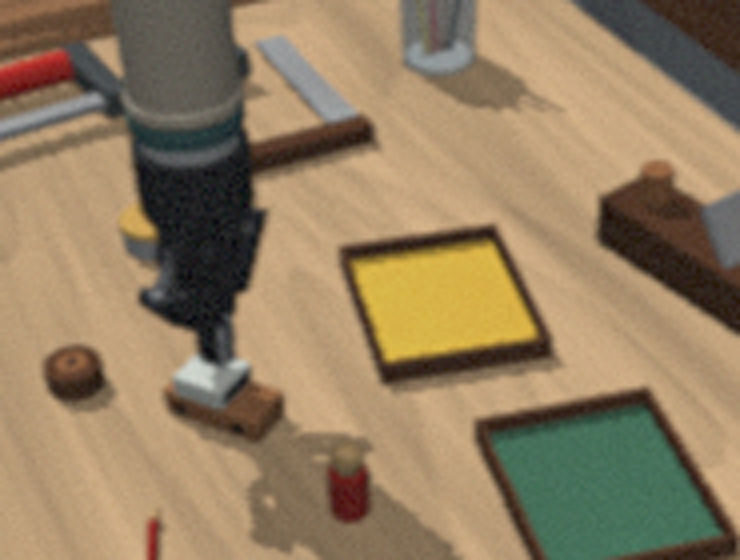

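The fingers closed behind or above the car: the tip is at about (217,360), just over the cabin's far edge. The car hasn't moved. I'll project the TCP to see whether the measurement or the arm frame is off.

```bash
cat >> h.py <<'E'
def proj(n,p):
    c=calibration(n); q=R.from_quat(np.roll(c['rotation'],-1)).inv().apply(np.array(p)-c['xyz'])
    return c['cx']-c['fx']*q[0]/q[2], c['cy']+c['fy']*q[1]/q[2]
E
python3 - <<'E'
from h import *
s=get_state();p=s['position']; print(p,s['qpos'])
for dz in(0,.02,.05): 
    u,v=proj('side',p+[0,0,dz]); print('side',u,v,'crop',(u-155+.5)*4,(v-60+.5)*4, 'top',proj('top',p+[0,0,dz]))
im=get_image('top')[120:290,100:290,::-1]
cv2.imwrite('pics/c.png',cv2.resize(im,None,fx=3.5,fy=3.5,interpolation=cv2.INTER_CUBIC))
E
```

```text
[0.42307972 0.19997313 0.0071145 ] [ 2.92673364e-01  3.06787722e-01  1.99824900e+00  1.84109782e-05
  8.35351189e-01 -3.52743069e-01]
side 210.81109578437082 160.48818269472605 crop 225.24438313748328 403.9527307789042 top (np.float64(177.89485061610753), np.float64(225.82575267472362))
side 210.09225334366533 155.02612272116244 crop 222.36901337466134 382.10449088464975 top (np.float64(176.2226207124411), np.float64(224.69124695032045))
side 208.97978300227612 146.57311636066575 crop 217.9191320091045 348.292465442663 top (np.float64(173.56869112807416), np.float64(222.8907180284146))
```

View pics/c.png

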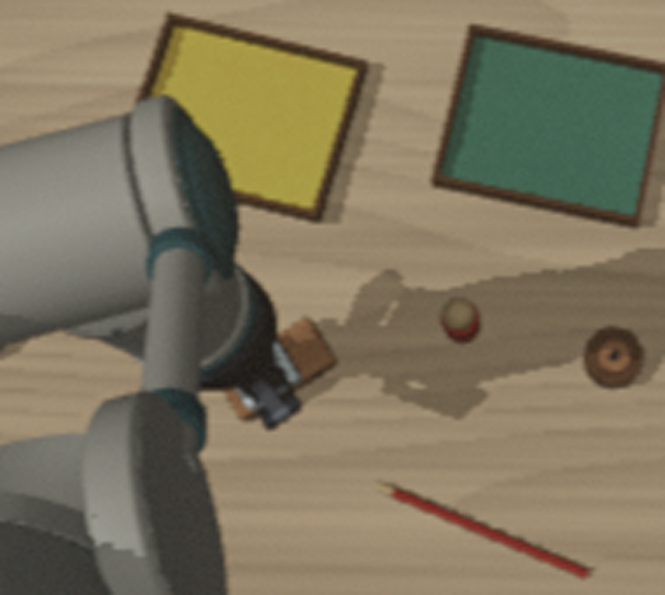

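{"name": "apply_moves", "arguments": {"steps": [0,0,4,0,0,0,8,0,-2,4,11,0,-6,18,11,0,-6,18,11,0,-6,18,11,0,-6,18,11,0,-6,18,11,0]}}

```text
clock: 2.75
position: [0.3616, 0.3854, 0.1171]
ee_rot: [-0.001, 0.444, 0.896, 0.002]
contact_force: [0.1, -0.5, 0.7]
width: 0.0001
gripper_force: 0.0
```

Run:
```python
from h import *
p=get_state()['position'];print(p,[proj(n,p) for n in('top','side')])
a=get_image('top')[150:300,40:200,::-1]; b=get_image('side')[20:170,80:240,::-1]
cv2.imwrite('pics/d.png',cv2.resize(np.hstack([a,b]),None,fx=2.5,fy=2.5,interpolation=cv2.INTER_CUBIC))
```

```text
[0.36160711 0.38542393 0.11710118] [(np.float64(81.642062921182), np.float64(244.78163802176815)), (np.float64(164.40180357796754), np.float64(102.07026580038978))]
```

View pics/d.png

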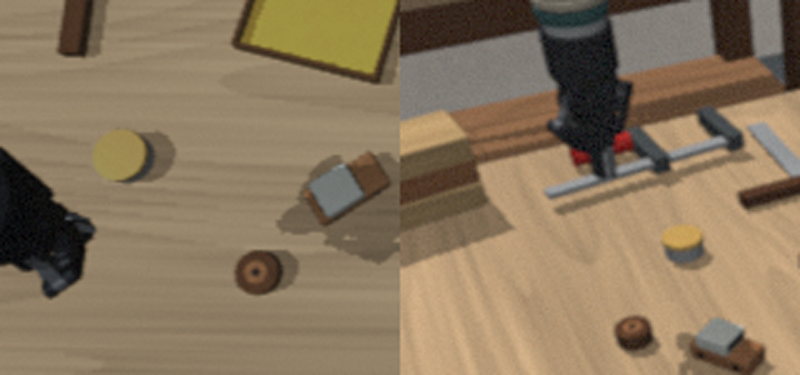

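The tip shows in both views: left panel around (88,230), right panel (606,177). Triangulating it.

Run:
```python
from h import *
p=get_state()['position']; print(p)
for t in((88,230),(82,245),(92,228)):
    print(tri((40+t[0]/2.5-.5,150+t[1]/2.5-.5),(80+207/2.5-.5,20+178/2.5-.5)))
```

```text
[0.3621866  0.38044579 0.11638094]
(array([0.36350728, 0.38234038, 0.15563336]), np.float64(0.0033160784121786364))
(array([0.35728609, 0.38437087, 0.15540821]), np.float64(0.009666884322298223))
(array([0.36393357, 0.37837466, 0.15769478]), np.float64(0.005604875427656726))
```

The arm's reported z reads about 38 mm below the true fingertip height, while xy agrees. I'll allow for that, go down to wheel 1 (left), and watch the force.

{"name": "apply_moves", "arguments": {"steps": [-1.2,-5,-3.5,0,-2.4,-10,-7.6,0,-2.4,-10,-7.6,0,-2.4,-10,-7.6,0,-2.4,-10,-7.6,0,-2.4,-10,-7.6,0,-2.4,-10,-7.6,0], "jaw": 45}}

```text
clock: 3.43
position: [0.341, 0.2807, 0.0417]
ee_rot: [0.001, 0.447, 0.895, 0.002]
contact_force: [0.1, 0.1, -0.2]
width: 0.0705
gripper_force: 0.0
```

{"name": "apply_moves", "arguments": {"steps": [0,0,-3,0,0,0,-5,0,0,0,-6,0,0,0,-6.5,0,0,0,-6.5,0,0,0,-6.5,0]}}

```text
clock: 3.93
position: [0.34, 0.2808, -0.0238]
ee_rot: [0.001, 0.446, 0.895, 0.001]
contact_force: [-0.6, -0.0, 0.4]
width: 0.0704
gripper_force: 0.0
```

{"name": "apply_moves", "arguments": {"steps": [0,0,-0.4,0,0,0,-0.8,0,0,0,-1,0,0,0,-1,0]}}

```text
clock: 4.27
position: [0.3386, 0.2798, -0.0346]
ee_rot: [-0.0, 0.446, 0.895, -0.0]
contact_force: [0.6, -0.2, 0.5]
width: 0.0702
gripper_force: 0.0
```

{"name": "apply_moves", "arguments": {"steps": [0,0,0,0,0,0,0,0,0,0,0,0,0,0,0,0,0,0,0,0,0,0,0,0], "jaw": 255}}

```text
clock: 4.77
position: [0.3389, 0.2799, -0.0341]
ee_rot: [0.0, 0.446, 0.895, 0.0]
contact_force: [-0.2, 0.1, 5.7]
width: 0.0428
gripper_force: 30.3
```

{"name": "apply_moves", "arguments": {"steps": [0,0,3,0,0,0,7,0,0,0,11,0,4,-7,13.4,-12,26,-48.4,13.4,-37,26,-48.4,13.4,-37,26,-48.4,13.4,-37,26,-48.4,13.4,-37]}}

```text
clock: 5.43
position: [0.4375, 0.0966, 0.0916]
ee_rot: [0.0, 0.702, 0.712, 0.0]
contact_force: [1.1, -0.5, -0.2]
width: 0.0426
gripper_force: 30.8
```

{"name": "apply_moves", "arguments": {"steps": [16.2,-30,0,-1,16.2,-30,0,-1,16.2,-30,0,-1,16.2,-30,0,-1,16.2,-30,0,-1,16.2,-30,0,-1,16.2,-30,0,-1,16.2,-30,0,-1]}}

```text
clock: 6.1
position: [0.5959, -0.197, 0.0908]
ee_rot: [-0.0, 0.706, 0.708, 0.0]
contact_force: [0.7, 0.8, 0.9]
width: 0.0425
gripper_force: 30.8
```

{"name": "apply_moves", "arguments": {"steps": [0,0,0,0,0,0,0,0]}}

```text
clock: 6.27
position: [0.596, -0.1972, 0.0902]
ee_rot: [-0.0, 0.707, 0.707, -0.0]
contact_force: [-0.4, 0.4, 0.4]
width: 0.0427
gripper_force: 30.8
```

{"name": "apply_moves", "arguments": {"steps": [0.3,-0.7,-3.5,0,0.3,-0.7,-7,0,0.3,-0.7,-10,0,0.3,-0.7,-10.8,0,0.3,-0.7,-11.3,0,0.3,-0.7,-11.6,0,0.3,-0.7,-11.6,0]}}

```text
clock: 6.85
position: [0.5993, -0.2018, -0.0235]
ee_rot: [0.001, 0.706, 0.708, 0.0]
contact_force: [-0.5, -0.3, -0.1]
width: 0.0425
gripper_force: 30.8
```

{"name": "apply_moves", "arguments": {"steps": [0,0,-0.3,0,0,0,-0.5,0,0,0,-0.5,0]}}

```text
clock: 7.1
position: [0.599, -0.2022, -0.0288]
ee_rot: [0.001, 0.706, 0.708, 0.0]
contact_force: [0.2, -0.5, 0.2]
width: 0.0424
gripper_force: 30.8
```

{"name": "apply_moves", "arguments": {"steps": [0,0,0,0,0,0,0,0,0,0,0,0,0,0,0,0], "jaw": 75}}

```text
clock: 7.43
position: [0.5986, -0.2022, -0.0294]
ee_rot: [0.0, 0.706, 0.708, 0.0]
contact_force: [-0.1, -0.2, -0.1]
width: 0.0603
gripper_force: 0.0
```

{"name": "apply_moves", "arguments": {"steps": [0,0,3.5,0,0,0,7,0,-3,3,9,0,-16.1,15.5,9,0,-16.1,15.5,9,0,-16.1,15.5,9,0,-16.1,15.5,9,0,-16.1,15.5,9,0], "jaw": 45}}

```text
clock: 8.1
position: [0.4316, -0.0437, 0.06]
ee_rot: [-0.003, 0.706, 0.708, -0.001]
contact_force: [-0.1, 0.2, -0.1]
width: 0.0701
gripper_force: 0.0
```

{"name": "apply_moves", "arguments": {"steps": [0,0,0,0,0,0,0,0,0,0,0,0]}}

```text
clock: 8.35
position: [0.4393, -0.0478, 0.061]
ee_rot: [0.001, 0.706, 0.708, 0.001]
contact_force: [1.1, 1.1, -0.1]
width: 0.0705
gripper_force: 0.0
```

Down to −0.033 (a 9.4 cm drop).

{"name": "apply_moves", "arguments": {"steps": [0,0,-3.5,0,0,0,-7,0,0,0,-8.5,0,0,0,-9.2,0,0,0,-9.4,0,0,0,-9.4,0]}}

```text
clock: 8.85
position: [0.4388, -0.0478, -0.0338]
ee_rot: [0.0, 0.706, 0.708, 0.0]
contact_force: [0.1, -0.3, 0.6]
width: 0.0701
gripper_force: 0.0
```

{"name": "apply_moves", "arguments": {"steps": [0,0,0,0,0,0,0,0,0,0,0,0,0,0,0,0,0,0,0,0,0,0,0,0], "jaw": 255}}

```text
clock: 9.35
position: [0.4389, -0.0475, -0.0323]
ee_rot: [0.002, 0.706, 0.708, 0.001]
contact_force: [0.5, -1.1, 6.7]
width: 0.0423
gripper_force: 30.5
```

{"name": "apply_moves", "arguments": {"steps": [0,0,3.5,0,0,0,7,0,0,0,10,0,15.8,-22.3,10,0,15.8,-22.3,10,0,15.8,-22.3,10,0,15.8,-22.3,10,0,15.8,-22.3,10,0]}}

```text
clock: 10.02
position: [0.5589, -0.2186, 0.0671]
ee_rot: [0.001, 0.706, 0.708, 0.0]
contact_force: [0.1, 0.5, -0.8]
width: 0.0429
gripper_force: 31.0
```

{"name": "apply_moves", "arguments": {"steps": [0,0,0,0]}}

```text
clock: 10.1
position: [0.5642, -0.2248, 0.067]
ee_rot: [0.005, 0.707, 0.707, 0.001]
contact_force: [0.7, 0.3, -0.5]
width: 0.0425
gripper_force: 31.0
```

{"name": "apply_moves", "arguments": {"steps": [2,-2.7,0,0,3.3,-4.5,0,0,3.3,-4.5,-3.5,0,3.3,-4.5,-6.5,0,3.3,-4.5,-8,0,3.3,-4.5,-8.7,0,3.3,-4.5,-8.7,0]}}

```text
clock: 10.68
position: [0.5896, -0.2611, -0.0223]
ee_rot: [-0.002, 0.706, 0.708, -0.0]
contact_force: [-0.2, 0.5, 0.1]
width: 0.0426
gripper_force: 31.0
```

{"name": "apply_moves", "arguments": {"steps": [0.6,-0.6,-0.2,0,0.6,-0.6,-0.5,0,0.6,-0.6,-0.5,0]}}

```text
clock: 10.93
position: [0.5984, -0.269, -0.0244]
ee_rot: [0.002, 0.706, 0.708, 0.0]
contact_force: [-0.2, 0.5, 0.4]
width: 0.0424
gripper_force: 31.0
```

{"name": "apply_moves", "arguments": {"steps": [0,0,0,0,0,0,0,0,0,0,0,0,0,0,0,0], "jaw": 85}}

```text
clock: 11.27
position: [0.5971, -0.2681, -0.0251]
ee_rot: [0.0, 0.706, 0.708, 0.0]
contact_force: [-0.3, -0.0, 1.3]
width: 0.0571
gripper_force: 0.0
```

{"name": "apply_moves", "arguments": {"steps": [0,0,3.5,0,0,0,7,0,0,0,10,0,-23.4,-1.9,10,0,-23.4,-1.9,10,0,-23.4,-1.9,10,0,-23.4,-1.9,10,0,-23.4,-1.9,10,0], "jaw": 70}}

```text
clock: 11.93
position: [0.3875, -0.2846, 0.0746]
ee_rot: [0.0, 0.706, 0.709, -0.0]
contact_force: [-0.3, -2.1, 0.4]
width: 0.062
gripper_force: 0.0
```

{"name": "apply_moves", "arguments": {"steps": [0,0,0,0,0,0,0,0]}}

```text
clock: 12.1
position: [0.3873, -0.2846, 0.0748]
ee_rot: [-0.0, 0.707, 0.707, 0.0]
contact_force: [-0.1, -0.4, 1.2]
width: 0.062
gripper_force: 0.0
```

{"name": "apply_moves", "arguments": {"steps": [-2.4,-0.2,0,0,-2.4,-0.2,0,0,-2.4,-0.2,-3.5,0,-2.4,-0.2,-7,0,-2.4,-0.2,-9.5,0,-2.4,-0.2,-10.5,0,-2.4,-0.2,-10.5,0]}}

```text
clock: 12.68
position: [0.3654, -0.2856, -0.033]
ee_rot: [-0.002, 0.706, 0.708, 0.0]
contact_force: [-0.8, -0.1, -0.4]
width: 0.0619
gripper_force: 0.0
```

{"name": "apply_moves", "arguments": {"steps": [0,0,0,0,0,0,0,0,0,0,0,0,0,0,0,0,0,0,0,0,0,0,0,0], "jaw": 255}}

```text
clock: 13.18
position: [0.3666, -0.2879, -0.0294]
ee_rot: [0.002, 0.706, 0.708, 0.0]
contact_force: [0.7, 0.3, 6.1]
width: 0.0269
gripper_force: 29.8
```

{"name": "apply_moves", "arguments": {"steps": [0,0,3.5,0,0,0,7,0,0,0,10,0,24.2,25.3,10,-11,24.2,25.3,10,-11,24.2,25.3,10,-11,24.2,25.3,10,-11,24.2,25.3,10,-11]}}

```text
clock: 13.85
position: [0.5057, -0.1394, 0.0697]
ee_rot: [0.0, 0.771, 0.637, -0.0]
contact_force: [0.5, -0.8, 0.2]
width: 0.0269
gripper_force: 29.8
```

{"name": "apply_moves", "arguments": {"steps": [0,0,0,0]}}

```text
clock: 13.93
position: [0.5101, -0.136, 0.0698]
ee_rot: [0.001, 0.769, 0.639, 0.003]
contact_force: [0.4, -0.7, 0.6]
width: 0.0268
gripper_force: 29.8
```

{"name": "apply_moves", "arguments": {"steps": [9.8,10.1,0,0,9.8,10.1,0,0,9.8,10.1,0,0,9.8,10.1,0,0,9.8,10.1,-3,0,9.8,10.1,-6,0,9.8,10.1,-8,0,9.8,10.1,-8.8,0]}}

```text
clock: 14.6
position: [0.5997, -0.0396, -0.0219]
ee_rot: [-0.003, 0.771, 0.637, -0.002]
contact_force: [0.4, 0.9, -1.4]
width: 0.0275
gripper_force: 29.9
```

{"name": "apply_moves", "arguments": {"steps": [0,0,0,0,0,0,-0.3,0,0,0,-0.5,0]}}

```text
clock: 14.85
position: [0.6043, -0.0405, -0.0223]
ee_rot: [0.001, 0.771, 0.637, 0.001]
contact_force: [0.4, 0.2, 0.4]
width: 0.0271
gripper_force: 29.9
```

{"name": "apply_moves", "arguments": {"steps": [0,0,-0.2,0,0,0,-0.2,0,0,0,-0.2,0]}}

```text
clock: 15.1
position: [0.6042, -0.0403, -0.0244]
ee_rot: [0.001, 0.771, 0.637, 0.001]
contact_force: [0.0, -0.9, 2.3]
width: 0.0271
gripper_force: 30.0
```

{"name": "apply_moves", "arguments": {"steps": [0,0,0,0,0,0,0,0,0,0,0,0,0,0,0,0], "jaw": 125}}

```text
clock: 15.43
position: [0.6029, -0.0398, -0.0256]
ee_rot: [-0.0, 0.771, 0.637, -0.0]
contact_force: [0.7, 0.7, -0.8]
width: 0.0434
gripper_force: 0.0
```

Now the left driver at (0.4615, 0.0636): dx −14.1, dy +10.4.

{"name": "apply_moves", "arguments": {"steps": [0,0,3.5,0,0,0,7,0,0,0,10,0,-14.1,10.4,10,0,-14.1,10.4,10,0,-14.1,10.4,10,0,-14.1,10.4,10,0,-14.1,10.4,10,0], "jaw": 70}}

```text
clock: 16.1
position: [0.454, 0.0669, 0.0737]
ee_rot: [-0.003, 0.77, 0.638, -0.003]
contact_force: [-1.0, -0.5, -0.5]
width: 0.062
gripper_force: 0.0
```

{"name": "apply_moves", "arguments": {"steps": [0,0,0,0,0,0,0,0]}}

```text
clock: 16.27
position: [0.4631, 0.0641, 0.0749]
ee_rot: [0.001, 0.77, 0.638, 0.001]
contact_force: [0.2, -0.5, 0.9]
width: 0.0624
gripper_force: 0.0
```

{"name": "apply_moves", "arguments": {"steps": [0,0,-3.5,0,0,0,-7,0,0,0,-9.3,0,0,0,-10.3,0,0,0,-10.3,0]}}

```text
clock: 16.68
position: [0.4623, 0.063, -0.0312]
ee_rot: [-0.001, 0.771, 0.637, -0.002]
contact_force: [-0.3, -0.6, -0.1]
width: 0.062
gripper_force: 0.0
```

{"name": "apply_moves", "arguments": {"steps": [0,0,0,0,0,0,0,0,0,0,0,0,0,0,0,0,0,0,0,0,0,0,0,0], "jaw": 255}}

```text
clock: 17.18
position: [0.4636, 0.0639, -0.0276]
ee_rot: [0.001, 0.771, 0.637, 0.001]
contact_force: [0.9, -0.7, 4.7]
width: 0.0274
gripper_force: 29.7
```

Target (0.622, 0.034): dx 15.8, dy −3.0.

{"name": "apply_moves", "arguments": {"steps": [0,0,3.5,0,0,0,7,0,0,0,9,0,15.8,-3,9,0,15.8,-3,9,0,15.8,-3,9,0,15.8,-3,9,0,15.8,-3,9,0]}}

```text
clock: 17.85
position: [0.6285, 0.0323, 0.0616]
ee_rot: [0.003, 0.771, 0.637, 0.003]
contact_force: [1.4, 0.2, -1.2]
width: 0.0271
gripper_force: 29.8
```

{"name": "apply_moves", "arguments": {"steps": [0,0,0,0,0,0,0,0]}}

```text
clock: 18.02
position: [0.6185, 0.0343, 0.0607]
ee_rot: [-0.001, 0.771, 0.637, -0.001]
contact_force: [-0.8, 0.4, 0.1]
width: 0.0268
gripper_force: 29.9
```

{"name": "apply_moves", "arguments": {"steps": [0,0,-3.5,0,0,0,-6.5,0,0,0,-7.8,0,0,0,-8.1,0,0,0,-8.3,0,0,0,-8.4,0,0,0,-8.4,0]}}

```text
clock: 18.6
position: [0.6208, 0.0342, -0.0212]
ee_rot: [0.001, 0.771, 0.637, 0.001]
contact_force: [-0.5, 0.3, -0.3]
width: 0.027
gripper_force: 29.9
```

{"name": "apply_moves", "arguments": {"steps": [0,0,0,0]}}

```text
clock: 18.68
position: [0.621, 0.0341, -0.0211]
ee_rot: [0.001, 0.771, 0.637, 0.001]
contact_force: [0.7, 0.2, -0.1]
width: 0.0275
gripper_force: 29.9
```

{"name": "apply_moves", "arguments": {"steps": [0,0,-0.15,0,0,0,-0.25,0,0,0,-0.25,0]}}

```text
clock: 18.93
position: [0.6213, 0.0341, -0.0226]
ee_rot: [0.001, 0.771, 0.637, 0.001]
contact_force: [-2.2, -0.2, 10.0]
width: 0.0271
gripper_force: 30.8
```

{"name": "apply_moves", "arguments": {"steps": [0,0,0,0,0,0,0,0,0,0,0,0,0,0,0,0], "jaw": 125}}

```text
clock: 19.27
position: [0.62, 0.0341, -0.0252]
ee_rot: [-0.0, 0.771, 0.637, -0.0]
contact_force: [-0.6, 0.5, 0.7]
width: 0.0433
gripper_force: 0.0
```

{"name": "apply_moves", "arguments": {"steps": [0,0,3.5,0,0,0,7,0,0,0,10,0,-19.7,16.4,10,48,-19.7,16.4,10,48,-19.7,16.4,10,48,-19.7,16.4,10,48,-19.7,16.4,10,48], "jaw": 35}}

```text
clock: 19.93
position: [0.4582, 0.1681, 0.0747]
ee_rot: [-0.0, 0.535, 0.845, 0.0]
contact_force: [0.0, 1.4, -0.8]
width: 0.0733
gripper_force: 0.0
```

{"name": "apply_moves", "arguments": {"steps": [0,0,0,0,0,0,0,0]}}

```text
clock: 20.1
position: [0.458, 0.1685, 0.0749]
ee_rot: [-0.0, 0.536, 0.844, -0.0]
contact_force: [0.3, -0.0, 0.5]
width: 0.0733
gripper_force: 0.0
```

{"name": "apply_moves", "arguments": {"steps": [-3.5,2.9,0,12,-3.5,2.9,0,12,-3.5,2.9,-3,12,-3.5,2.9,-6.5,12,-3.5,2.9,-9,12,-3.5,2.9,-10.3,12,-3.5,2.9,-10.3,12]}}

```text
clock: 20.68
position: [0.424, 0.195, -0.0309]
ee_rot: [-0.002, 0.447, 0.894, -0.002]
contact_force: [-0.8, -0.6, -0.0]
width: 0.0737
gripper_force: 0.0
```

{"name": "apply_moves", "arguments": {"steps": [0,0,0,0,0,0,0,0,0,0,0,0,0,0,0,0,0,0,0,0,0,0,0,0], "jaw": 255}}

```text
clock: 21.18
position: [0.4267, 0.1966, -0.0268]
ee_rot: [0.001, 0.446, 0.895, 0.001]
contact_force: [1.2, -0.8, 6.4]
width: 0.0393
gripper_force: 31.3
```

{"name": "apply_moves", "arguments": {"steps": [0,0,3.5,0,0,0,7,0,0,0,10,-7,19,3.8,10,-51,19,3.8,10,-51,19,3.8,10,-51,19,3.8,10,-51,19,3.8,10,-51]}}

```text
clock: 21.85
position: [0.619, 0.2351, 0.0721]
ee_rot: [0.001, 0.744, 0.668, 0.002]
contact_force: [0.5, -0.0, -1.3]
width: 0.0396
gripper_force: 30.7
```

{"name": "apply_moves", "arguments": {"steps": [0,0,0,0,0,0,0,0]}}

```text
clock: 22.02
position: [0.6154, 0.2344, 0.0709]
ee_rot: [-0.0, 0.742, 0.67, -0.001]
contact_force: [-0.7, 0.1, -0.8]
width: 0.0396
gripper_force: 30.8
```

{"name": "apply_moves", "arguments": {"steps": [0,0,0,-7,0,0,-3.5,-8,0,0,-6.5,-8,0,0,-8.2,-8,0,0,-8.7,-8,0,0,-9,-8,0,0,-9,-8,0,0,-9,-8]}}

```text
clock: 22.68
position: [0.6156, 0.2347, -0.0166]
ee_rot: [0.0, 0.787, 0.617, 0.001]
contact_force: [-0.5, -0.1, -0.6]
width: 0.0398
gripper_force: 30.8
```

{"name": "apply_moves", "arguments": {"steps": [0,0,-0.15,0,0,0,-0.3,0,0,0,-0.3,0]}}

```text
clock: 22.93
position: [0.6153, 0.2345, -0.0204]
ee_rot: [0.0, 0.787, 0.617, 0.001]
contact_force: [-0.1, 0.5, -1.0]
width: 0.0396
gripper_force: 30.8
```

{"name": "apply_moves", "arguments": {"steps": [0,0,-0.1,0,0,0,-0.2,0,0,0,-0.2,0]}}

```text
clock: 23.18
position: [0.6153, 0.2345, -0.0218]
ee_rot: [0.0, 0.787, 0.617, 0.0]
contact_force: [-1.5, -0.3, 4.6]
width: 0.0397
gripper_force: 31.3
```

{"name": "apply_moves", "arguments": {"steps": [0,0,0,0,0,0,0,0,0,0,0,0,0,0,0,0], "jaw": 85}}

```text
clock: 23.52
position: [0.6149, 0.2343, -0.0233]
ee_rot: [-0.0, 0.787, 0.617, -0.0]
contact_force: [0.9, 0.6, 0.6]
width: 0.0569
gripper_force: 0.0
```

{"name": "apply_moves", "arguments": {"steps": [0,0,3,0,0,0,6.5,0,0,0,10,0,0,0,14,0,-20,12,14,0,-35,25,14,0,-35,25,14,0,-35,25,14,0]}}

```text
clock: 24.18
position: [0.4768, 0.3299, 0.1171]
ee_rot: [-0.0, 0.788, 0.616, 0.0]
contact_force: [0.3, 1.3, 0.2]
width: 0.0571
gripper_force: 0.0
```

{"name": "apply_moves", "arguments": {"steps": [-25,20,3,0,-25,20,3,0,-25,20,3,0,-25,20,3,0,-25,20,3,0,-25,20,3,0,-25,20,3,0,-25,20,3,0]}}

```text
clock: 24.85
position: [0.2251, 0.5312, 0.1472]
ee_rot: [-0.001, 0.787, 0.617, 0.0]
contact_force: [0.4, 0.4, 0.0]
width: 0.057
gripper_force: 0.0
```

Run:
```python
from h import *
a=get_image('top')[110:290,60:400,::-1]; b=get_image('side')[90:330,150:420,::-1]
cv2.imwrite('pics/e.png',cv2.resize(a,None,fx=2.3,fy=2.3,interpolation=cv2.INTER_CUBIC))
cv2.imwrite('pics/f.png',cv2.resize(b,None,fx=2.5,fy=2.5,interpolation=cv2.INTER_CUBIC))
```

```text
(no output)
```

View pics/e.png

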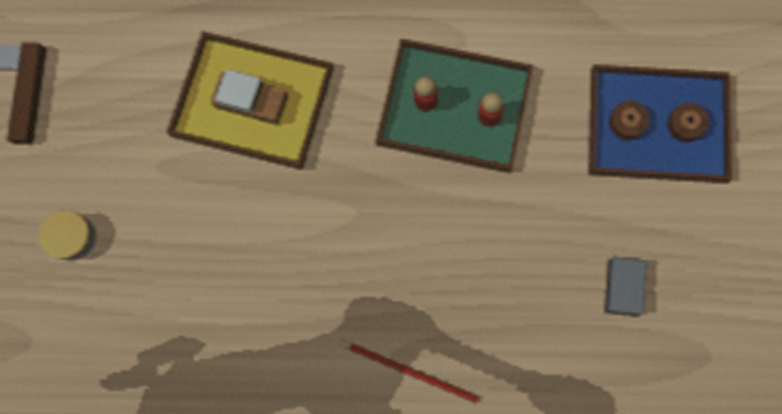

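View pics/f.png

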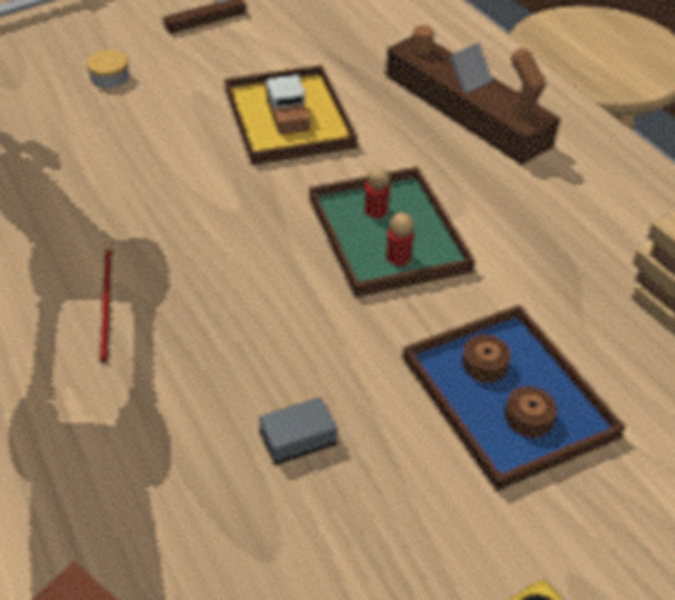

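All five pieces lie in their trays the right way up: the car at (250,97), the drivers at (425,93) and (490,108), and the wheels at (630,119) and (690,121) in the top view. The tin (65,234) and sanding block (628,286) haven't moved.

```bash
python3 -c "
from rig import *
print(sign_off())"
```

```text
the job is handed in; nothing more can be done
None
```

I handed the job in: both wheels are in the blue tray, both drivers in the green tray and the car in the yellow tray, all upright and let go in the final pictures, with the sanding block and wax tin where they were; `sign_off()` gave no verdict.

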